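# Index a flat-edged cork-faced disc in the storeroom jig and lock it

## Task

Put a fingertip on the flat-edged cork disc in the jig and turn it until its flat edge lies square against the sprung alignment bar, pressing firmly enough not to slip but never with more than 20 newtons. Once the bar has dropped home against the flat, slide the lock bolt by its knob fully across behind the bar, then leave the jig alone; do not move the tape roll, carton or jar.

Things in the scene. Friction and masses are not known exactly. Their poses are not given: they have to be found in the camera images.
- jig: Grey jig plate (195 x 160 mm, top 14 mm above the bench) screwed to the bench. Origin on the disc's axle at bench level; x points from the axle to the alignment bar, z up; plate x -80 to 115, y -80 to 80 mm. A wall (radius 57.5 to 65.5, top z 24 mm) surrounds the disc except at the bar, so no finger reaches its edge. Cheeks beside the bar: top z 24; fence behind the bolt (x 97 to 106): z 26.
- disc_mid (a point): Centre of the top face of the cork-faced (grippy) metal disc: radius 55, 12 thick, top 27 mm above the bench, flush dark axle end and holes. It turns both ways without stop; friction 0.03 N m plus the bar's rub, 0.1 N m. Its axle is stiffly sprung: the disc sinks 0.11 mm per newton (4 mm travel). x axis turns with the disc and points to the flat; z up.
- disc_flat (a point): Middle of the disc's straight-cut edge (the flat, 54 mm long), at its top, 48 mm from disc_mid. x is the outward normal of the flat: square to the bar when it points along the jig's x axis.
- bar (a joint): Slide of the alignment bar, m. About 0 while it rides on the disc's round rim, 0.007 when home against the flat. A spring pushes it at the disc with 7 to 9 N; it draws the disc square over the last 5 degrees or so and resists turning the flat past it.
- bar_face (a point): Middle of the top edge of the bar's face towards the disc (steel bar 64 mm wide, top z 26 mm): at jig x = 55.2 mm minus joint bar, y = 0. Behind it a 24 mm wide tail blocks the bolt until the bar is home (within about 1 mm).
- bolt (a joint): Slide of the lock bolt, m, along the jig's +y: 0 to 0.007 at the start, 0.036 fully across behind the bar's tail (firm stop). About 2.5 N of friction; it stays where it is left. It jams against the tail while the bar is not home.
- bolt_top (a point): Centre of the top of the bolt's round upright steel knob, 16 mm diameter, from z 26 to z 54 mm, at jig x = 88 mm, y = -36 mm plus joint bolt. Push it from the side or pinch it from above.
- tape: Bystander: roll of clear packing tape, lying flat, 100 mm across, 45 mm high; origin at the centre of its underside. Leave it.
- carton: Bystander: small cardboard carton 100 x 75 x 60 mm; origin at the centre of its underside. Leave it.
- jar: Bystander: clear screw jar with black cap, 60 mm across, 75 mm high; origin at the centre of its underside. Leave it.

How it is judged:
By the outcome, as a careful person would: the job done as asked, in the order asked, and still so for the second after the job is handed in, with the robot touching nothing.
It also fails if it takes over 72 s, if anything falls off the work surface, if the arm or the gripper's body presses on something with over 40 N, if the wrist force passes 120 N, or if a joint passes its speed limit or range.

## Robot

A 6-joint arm with a two-finger parallel gripper is mounted at the origin on the work surface. World frame = base frame: x ahead of the robot, y to its left, z up, the work surface at z = 0. Lengths are in m, angles in rad, forces in N, time in s.
With the tool pointing down it reaches from about 0.375 to 0.925 m from the base axis. Payload 5.7 kg.
Tool frame: the origin (TCP) lies midway between the tips of the shut fingers; the grasp point (between the pads) lies env.grip_depth behind it (env.grip_depth is the distance from the TCP to the grasp point, in m); z points along the fingers, y is the direction in which the jaws open and shut (so a half turn about z gives the same grasp; the last joint's range is limited). The gripper opens to 85 mm and grips with 20 to 120 N. Pads are 22 mm wide; open, the fingers measure 114 mm over their backs; the gripper's body (76 mm by 85 mm) begins 54 mm behind the grasp point. The pads swing forward as they close: fully open they stand 13 mm farther back than shut.
Start: joints at [-0.115, 0.359, 1.51, -0, 1.272, -0.115], TCP at [0.6, -0, 0.231] pointing down, gripper open.
Joint ranges: [-2.97, 2.97], [-1.01, 2.36], [0.21, 2.38], [-0.96, 4.11], [0.2, 2.71], [-2.98, 2.98]. Speed limits (rad/s): [2.39, 2.39, 3.14, 3.14, 3.14, 3.14].

## Interface

Orientations are given as [roll, pitch, yaw] about the fixed x, y, z axes, in that order (R = Rz(yaw) Ry(pitch) Rx(roll)).
In Python, from cell import state, optics, workorder, env gives the robot as it stands.
- The arm moves only by the tool move_arm, never from a script. Its argument "deltas" is a list of rows, each an object with "grip": the opening, from 0 (shut) to 1 (fully open); "xyz": the shift along the world's x, y, z in mm, a list of three; "rotation": the turn, a rotation vector about the world's x, y, z in rad, a list of three. A call has 1 to 20 rows; each row shifts and turns the commanded pose from where the row before left it; what a row does not reach is not made up. A row lasts 1/8 s, in which the tool goes at most 62.5 mm and 10.7 degrees, less where a joint would pass 70% of its speed; a pose out of reach is approached as far as the arm can. A call is refused whole if a number of a shift passes 62.5 or a number of a turn 0.188, either way. A call with a gripper value outside its range is refused whole. The fingers move at their own pace and stop on an object; the grip force is fixed at half the most. Time passes only in rows, so rows that do not move let the fingers close. It gives the time, the measured TCP pose, the force and the opening at its end, in the units of the state.
- state(): the state, without advancing time (a new reading comes with each control period).
- optics.get_image(name): name is "scene" or "side" or "wrist"; returns a dict with "frame" (420x560x3 uint8, red, green, blue), "depth" (420x560 float32, m along the optical axis (not along the pixel's ray), 0 where there is no reading), "vertical_fov" (degrees; the focal length in pixels is half the picture's height over the tangent of half this angle, whatever the lens; pixels are square), "cx", "cy" (the principal point, pixels), "origin" and "rotation" of the camera in the world. Camera axes: x right, y up, looking along -z (the intrinsics and any distortion apply to the point x, -y, -z); pixel columns grow to the right and rows downward; lengths in m; the calibration is good to about 2 mm. A picture is of the moment at which its call begins.
- workorder.hand_in(): hands the job in, once; it reports no verdict.
The state is a dict: "clock": time; "joint_positions": joint angles; "joint_velocities": joint speeds; "effort": joint torques, N m; "tcp_pos": TCP position; "ee_rot": TCP orientation; "contact_force": force on the tool from outside, world axes, zero at the start; "torque": the same for the moment, N m; "width": finger opening in m.
Only numpy, scipy, OpenCV 4.12 (cv2) and the standard library are available. Lean on these libraries where they do the work, as an engineer would, in place of code of your own. Each camera call takes 0.05 s, during which the arm holds its last target.

## Working session

There is one attempt and no reset: what is moved stays moved. The work goes in short steps, Python scripts to look and compute and a tool call to move; the robot and the scene stay as the last step left them, time stands still between calls to the robot, and variables do not carry over. Pictures are saved under pics/ and viewed, and the job is handed in when it is done.

Besides the shell and the picture viewer there is one more tool, called after "Emit:" as name(argument=value, ...) on one line, values as JSON. move_arm: Moves the arm, as the interface text tells. Its arguments: {"type":"object","properties":{"deltas":{"type":"array"}},"required":["deltas"]}

```bash
mkdir -p pics; ls
python3 - <<'E'
from cell import state, optics, workorder, env
import cv2
print(state()); print(env.grip_depth)
for n in ["scene","side","wrist"]:
    d=optics.get_image(n); cv2.imwrite(f"pics/{n}0.png",d["frame"][:,:,::-1])
    print(n,d["vertical_fov"],d["cx"],d["cy"],d["origin"],d["rotation"],[k for k in d])
E
```

```text
pics
{'clock': 0.0, 'joint_positions': array([-1.15059755e-01,  3.59505694e-01,  1.51142469e+00,  6.94210177e-07,
        1.27251266e+00, -1.15134895e-01]), 'joint_velocities': array([ 0.001013  ,  0.00013896, -0.00080354,  0.00074487,  0.00049559,
        0.0008254 ]), 'effort': array([ 1.96551155e-03, -5.27614331e+01, -2.78626120e+01, -6.37880498e-05,
        1.32890840e-02, -2.81424428e-05]), 'tcp_pos': array([5.99321076e-01, 9.51923763e-05, 2.30456128e-01]), 'ee_rot': array([-3.13975459e+00, -2.13233378e-04,  1.57087107e+00]), 'contact_force': array([-0.20281841,  0.3359318 , -0.05117319]), 'torque': array([-0.03510626, -0.0501805 , -0.04653572]), 'width': 0.08554022052926441}
0.0187
scene 56.809252602761454 280.5965665931655 204.7972298673766 [ 0.98826851 -0.30016765  0.82463773] [ 0.62029423 -0.01443003  0.94898808] ['frame', 'depth', 'vertical_fov', 'cx', 'cy', 'origin', 'rotation']
side 53.03870280276645 283.8322492837205 205.07997915600743 [ 0.29326595 -0.55341226  0.64692522] [ 0.82132086 -0.00606296 -0.40980297] ['frame', 'depth', 'vertical_fov', 'cx', 'cy', 'origin', 'rotation']
wrist 65.28205878974963 279.4298547718532 208.69560963607267 [0.59907897 0.07507402 0.37432234] [-0.29497026  0.00149501  0.00030295] ['frame', 'depth', 'vertical_fov', 'cx', 'cy', 'origin', 'rotation']
```

View pics/scene0.png

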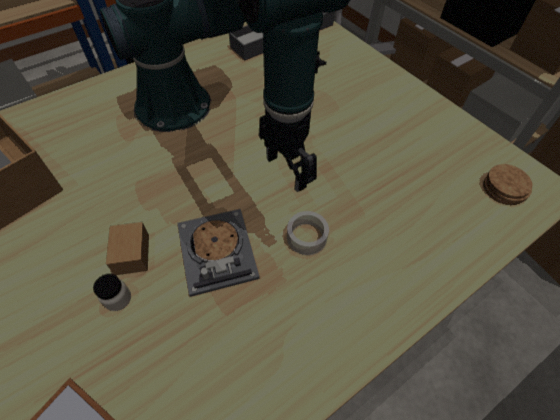

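View pics/side0.png

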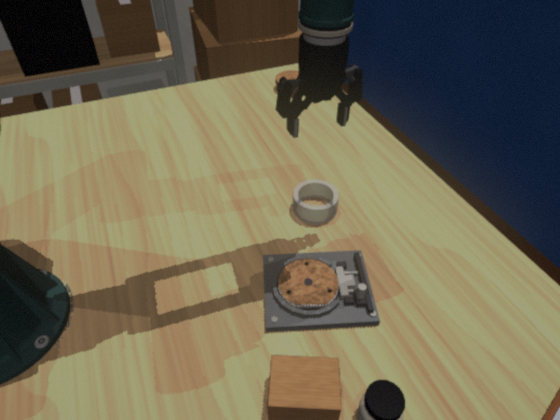

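View pics/wrist0.png

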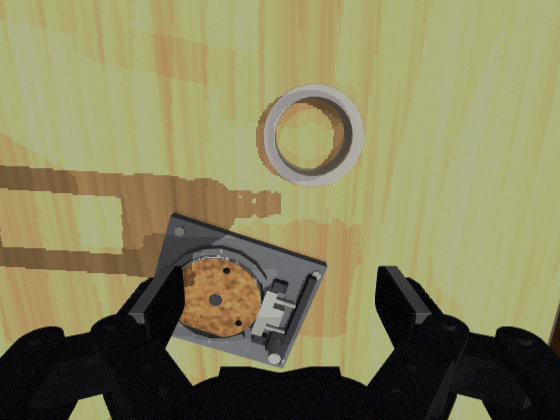

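```bash
cat > h.py <<'E'
import numpy as np, cv2
from scipy.spatial.transform import Rotation as Ro
from cell import state, optics, workorder, env
def img(n): return optics.get_image(n)
def K(d): return 210/np.tan(np.radians(d["vertical_fov"])/2)
def ray(d,u,v):
    f=K(d); c=np.array([(u-d["cx"])/f,-(v-d["cy"])/f,-1.0])
    return Ro.from_euler('xyz',d["rotation"]).as_matrix()@c
def onplane(d,u,v,z):
    r=ray(d,u,v); o=np.array(d["origin"]); return o+r*(z-o[2])/r[2]
def bydepth(d,u,v):
    return np.array(d["origin"])+ray(d,u,v)*d["depth"][int(v),int(u)]
def proj(d,p):
    c=Ro.from_euler('xyz',d["rotation"]).as_matrix().T@(np.array(p)-d["origin"]); f=K(d)
    return d["cx"]+f*c[0]/-c[2], d["cy"]-f*c[1]/-c[2]
def save(d,name,box=None,s=1):
    f=d["frame"][:,:,::-1]
    if box: f=f[box[1]:box[3],box[0]:box[2]]
    cv2.imwrite(f"pics/{name}.png",cv2.resize(f,None,fx=s,fy=s,interpolation=cv2.INTER_CUBIC))
E
python3 - <<'E'
from h import *
np.set_printoptions(precision=4,suppress=True)
d=img("wrist"); save(d,"w1",(150,200,340,375),4)
for u,v,z in [(215,299,.027),(174,214,.014),(326,264,.014),(283,366,.014),(274,358,.054),(500,50,0)]: print(u,v,onplane(d,u,v,z),bydepth(d,u,v))
d=img("scene"); save(d,"s1",(170,200,270,300),6)
print(onplane(d,215,239,.027),bydepth(d,215,239))
d=img("side"); save(d,"sd1",(250,240,390,340),5)
print(onplane(d,308,281,.027),bydepth(d,308,281))
E
```

```text
215 299 [ 0.5209 -0.1447  0.027 ] [ 0.5214 -0.1432  0.0293]
174 214 [ 0.4769 -0.0409  0.014 ] [ 0.4746 -0.0432  0.007 ]
326 264 [ 0.6551 -0.1044  0.014 ] [ 0.6562 -0.1077  0.0073]
283 366 [ 0.6036 -0.2556  0.014 ] [ 0.6036 -0.2564  0.0132]
274 358 [ 0.5924 -0.2073  0.054 ] [ 0.5924 -0.2063  0.0551]
500 50 [0.828  0.1339 0.    ] [0.8279 0.1339 0.0001]
[ 0.5235 -0.1441  0.027 ] [ 0.5244 -0.1444  0.0286]
[ 0.522  -0.1463  0.027 ] [ 0.5223 -0.1458  0.0262]
```

View pics/w1.png

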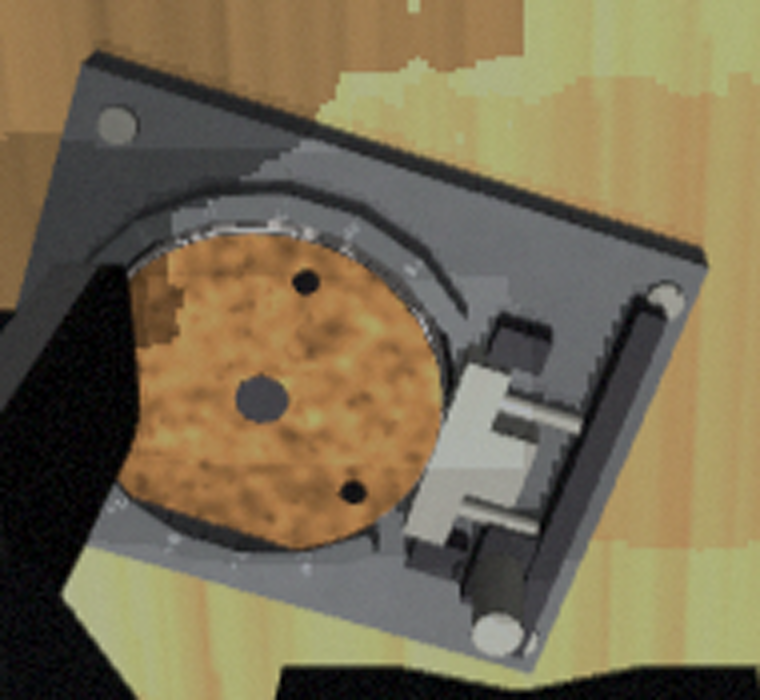

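View pics/s1.png

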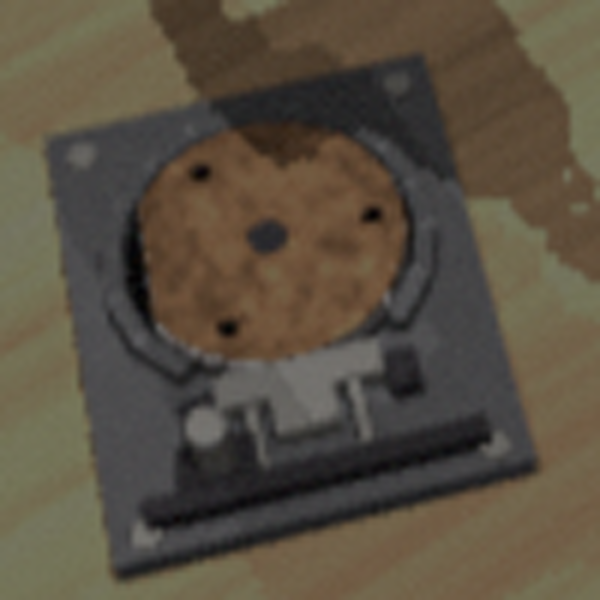

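View pics/sd1.png

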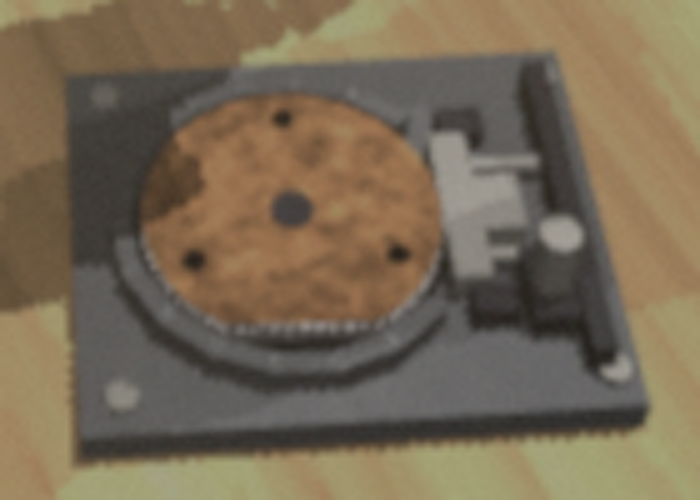

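Emit:
move_arm(deltas=[{"grip": 1,"xyz": [-10,-40,0],"rotation": [0,0,0]},{"grip": 0,"xyz": [-10,-50,0],"rotation": [0,0,0]},{"grip": 0,"xyz": [-10,-50,0],"rotation": [0,0,0]},{"grip": 0,"xyz": [-10,-50,0],"rotation": [0,0,0]},{"grip": 0,"xyz": [0,-10,0],"rotation": [0,0,0]},{"grip": 0,"xyz": [0,0,0],"rotation": [0,0,0]},{"grip": 0,"xyz": [0,0,0],"rotation": [0,0,0]}])

```text
clock: 1.18
tcp_pos: [0.5601, -0.1987, 0.2311]
ee_rot: [-3.141, -0.001, 1.572]
contact_force: [-0.0, -0.1, -0.2]
width: -0.0001
```

Run:
```python
from h import *
d=img("wrist"); save(d,"w2",(120,0,460,260),2.3)
np.save("/tmp/w2.npy",d,allow_pickle=True)
print(state()["contact_force"],state()["torque"],state()["width"])
```

```text
[ 0.15813126  0.6951501  -0.35815145] [-0.00785938  0.02411289  0.03638723] 9.615538715269825e-05
```

View pics/w2.png

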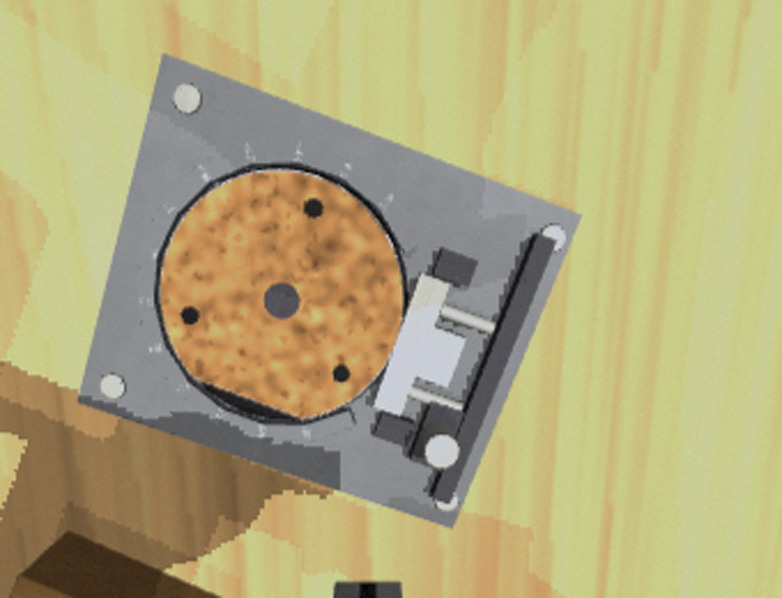

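Run:
```python
from h import *
np.set_printoptions(precision=4,suppress=True)
d=np.load("/tmp/w2.npy",allow_pickle=True).item()
P=lambda u,v,z:onplane(d,120+u/2.3,v/2.3,z)
ax=P(281,300,.027);print("axle",ax)
cs=np.array([P(*c,.014) for c in [(163,54),(581,215),(452,527),(79,402)]])[:,:2];print(cs)
print("sides",np.linalg.norm(cs-np.roll(cs,-1,0),axis=1), "yaws",[np.degrees(np.arctan2(*(e[::-1]))) for e in (cs[1]-cs[0],cs[2]-cs[3],cs[0]-cs[3],cs[1]-cs[2])])
# cork mask: fit
f=d["frame"]; hsv=cv2.cvtColor(f,cv2.COLOR_RGB2HSV)
u0,v0=120+281/2.3,300/2.3
m=((hsv[...,1]>110)&(hsv[...,0]<20)).astype(np.uint8); yy,xx=np.mgrid[:420,:560]; m[np.hypot(xx-u0,yy-v0)>62]=0
c=max(cv2.findContours(m,cv2.RETR_EXTERNAL,cv2.CHAIN_APPROX_NONE)[0],key=cv2.contourArea)
c=cv2.convexHull(c)[:,0]; 
m2=cv2.fillConvexPoly(np.zeros_like(m),c,1); c=cv2.findContours(m2,0,cv2.CHAIN_APPROX_NONE)[0][0][:,0]
p=np.array([onplane(d,a,b,.027)[:2] for a,b in c])
r=np.hypot(*(p-ax[:2]).T); th=np.degrees(np.arctan2(*(p-ax[:2]).T[::-1]))
for a in range(-180,180,15):
    s=(th>=a)&(th<a+15); print(a,r[s].mean().round(4) if s.any() else None,end='; ')
print()
for h in [(313,208),(190,315),(341,373)]:
    q=P(*h,.027)[:2]-ax[:2]; print("hole",np.hypot(*q),np.degrees(np.arctan2(q[1],q[0])))
a,b=P(200,383,.027),P(298,419,.027); q=b-a; print("flat len",np.linalg.norm(q),"normal",np.degrees(np.arctan2(-q[0],q[1]))-0, np.degrees(np.arctan2(q[1],q[0]))-90)
k=P(441,451,.054); print("knob",k)
e=[P(424,274,.026),P(379,414,.026)]; print("bar face ends",e, "dirn",np.degrees(np.arctan2(*(e[0]-e[1])[:2][::-1]))-90)
```

```text
axle [ 0.521  -0.1447  0.027 ]
[[ 0.4724 -0.0432]
 [ 0.6563 -0.1079]
 [ 0.6031 -0.2582]
 [ 0.42   -0.1938]]
sides [0.195  0.1594 0.1941 0.1595] yaws [np.float64(-19.37772627196882), np.float64(-19.356923950157384), np.float64(70.83690262873105), np.float64(70.50983959277562)]
-180 0.0539; -165 0.0539; -150 0.0532; -135 0.0494; -120 0.0476; -105 0.049; -90 0.0524; -75 0.0537; -60 0.0535; -45 0.0536; -30 0.0537; -15 0.0539; 0 0.0538; 15 0.054; 30 0.0539; 45 0.0541; 60 0.0542; 75 0.0536; 90 0.0536; 105 0.0539; 120 0.054; 135 0.0541; 150 0.054; 165 0.0539; 
hole 0.041828463200840126 68.77096724109977
hole 0.041898796048495675 -170.84881798084024
hole 0.042335281366393425 -50.90073511969067
flat len 0.048153800939845906 normal -110.65241504940293 -110.65241504940295
knob [ 0.5923 -0.2077  0.054 ]
bar face ends [array([ 0.5851, -0.1334,  0.026 ]), array([ 0.5654, -0.197 ,  0.026 ])] dirn -17.203796207213657
```

Emit:
move_arm(deltas=[{"grip": 0,"xyz": [-15,20,-30],"rotation": [0,0,0]},{"grip": 0,"xyz": [-15,20,-45],"rotation": [0,0,0]},{"grip": 0,"xyz": [-15,20,-45],"rotation": [0,0,0]},{"grip": 0,"xyz": [-16,21,-45],"rotation": [0,0,0]},{"grip": 0,"xyz": [0,0,-20],"rotation": [0,0,0]},{"grip": 0,"xyz": [0,0,0],"rotation": [0,0,0]},{"grip": 0,"xyz": [0,0,0],"rotation": [0,0,0]}])

```text
clock: 2.1
tcp_pos: [0.5002, -0.1189, 0.0472]
ee_rot: [3.14, 0.001, 1.572]
contact_force: [0.4, 0.6, 0.4]
width: 0.0
```

Run:
```python
from h import *
s=state(); print(s["tcp_pos"],s["contact_force"],s["joint_positions"])
d=img("side"); save(d,"sd2",(230,180,400,340),4.5)
```

```text
[ 0.50023747 -0.11891857  0.04718566] [0.42411072 0.62741168 0.37599009] [-3.67809604e-01  4.83962663e-01  1.87929768e+00  2.53885931e-05
  7.76535755e-01 -3.68693492e-01]
```

View pics/sd2.png

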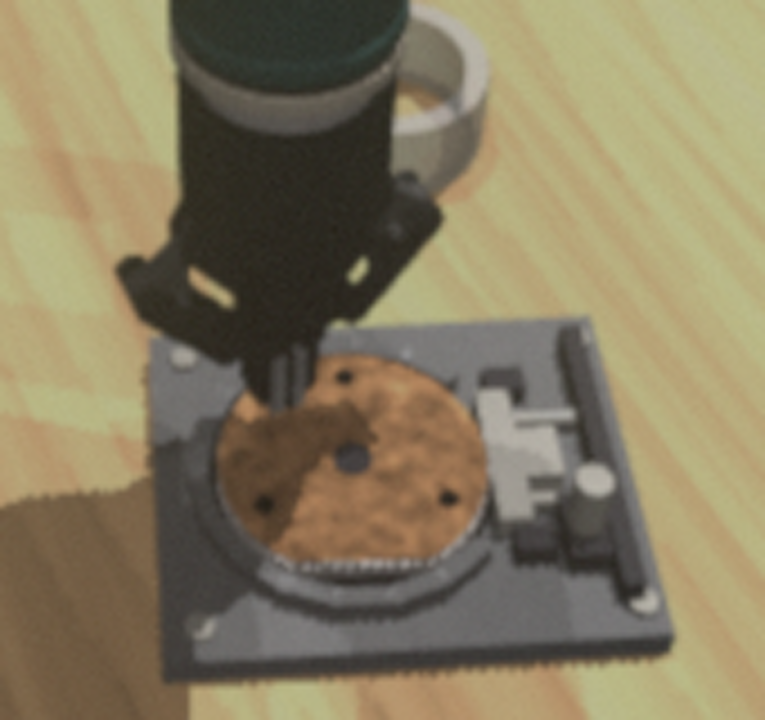

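Emit:
move_arm(deltas=[{"grip": 0,"xyz": [-1,1,-10],"rotation": [0,0,0]},{"grip": 0,"xyz": [0,0,-6],"rotation": [0,0,0]},{"grip": 0,"xyz": [0,0,-2],"rotation": [0,0,0]},{"grip": 0,"xyz": [0,0,-1],"rotation": [0,0,0]},{"grip": 0,"xyz": [0,0,0],"rotation": [0,0,0]}])

```text
clock: 2.78
tcp_pos: [0.498, -0.1181, 0.0272]
ee_rot: [-3.141, -0.0, 1.571]
contact_force: [-0.0, 0.0, -0.4]
width: -0.0002
```

Emit:
move_arm(deltas=[{"grip": 0,"xyz": [0,0,-0.5],"rotation": [0,0,0]},{"grip": 0,"xyz": [0,0,-0.5],"rotation": [0,0,0]},{"grip": 0,"xyz": [0,0,0],"rotation": [0,0,0]}])

```text
clock: 3.15
tcp_pos: [0.498, -0.118, 0.0264]
ee_rot: [3.142, 0.0, 1.571]
contact_force: [-0.2, -0.2, 2.1]
width: -0.0001
```

Emit:
move_arm(deltas=[{"grip": 0,"xyz": [0,0,-0.5],"rotation": [0,0,0]},{"grip": 0,"xyz": [0,0,-0.3],"rotation": [0,0,0]},{"grip": 0,"xyz": [0,0,0],"rotation": [0,0,0]}])

```text
clock: 3.52
tcp_pos: [0.498, -0.1179, 0.0258]
ee_rot: [3.142, -0.0, 1.571]
contact_force: [-1.7, 1.2, 6.7]
width: -0.0001
```

Run:
```python
import numpy as np
r=35.8
for step,n in [(3,32)]:
    a=np.radians(130.8+step*np.arange(n+1)); p=r*np.c_[np.cos(a),np.sin(a)]
    for i,q in enumerate(np.diff(p,axis=0)): print(i,q.round(2),end='  ')
```

```text
0 [-1.39 -1.26]  1 [-1.32 -1.33]  2 [-1.25 -1.4 ]  3 [-1.17 -1.46]  4 [-1.09 -1.52]  5 [-1.01 -1.58]  6 [-0.93 -1.63]  7 [-0.84 -1.67]  8 [-0.75 -1.72]  9 [-0.66 -1.75]  10 [-0.57 -1.79]  11 [-0.48 -1.81]  12 [-0.38 -1.84]  13 [-0.28 -1.85]  14 [-0.19 -1.87]  15 [-0.09 -1.87]  16 [ 0.01 -1.87]  17 [ 0.11 -1.87]  18 [ 0.21 -1.86]  19 [ 0.3  -1.85]  20 [ 0.4  -1.83]  21 [ 0.49 -1.81]  22 [ 0.59 -1.78]  23 [ 0.68 -1.75]  24 [ 0.77 -1.71]  25 [ 0.86 -1.67]  26 [ 0.95 -1.62]  27 [ 1.03 -1.57]  28 [ 1.11 -1.51]  29 [ 1.19 -1.45]  30 [ 1.26 -1.39]  31 [ 1.33 -1.32]
```

Emit:
move_arm(deltas=[{"grip": 0,"xyz": [0,0,-0.5],"rotation": [0,0,0]},{"grip": 0,"xyz": [0,0,-0.4],"rotation": [0,0,0]},{"grip": 0,"xyz": [0,0,0],"rotation": [0,0,0]}])

```text
clock: 3.9
tcp_pos: [0.498, -0.1179, 0.0252]
ee_rot: [3.141, -0.0, 1.571]
contact_force: [-2.6, 2.3, 10.2]
width: -0.0
```

Emit:
move_arm(deltas=[{"grip": 0,"xyz": [-1.39,-1.26,-0.1],"rotation": [0,0,0.0524]},{"grip": 0,"xyz": [-1.32,-1.33,0],"rotation": [0,0,0.0524]},{"grip": 0,"xyz": [-1.25,-1.4,0],"rotation": [0,0,0.0524]},{"grip": 0,"xyz": [-1.17,-1.46,0],"rotation": [0,0,0.0524]}])

```text
clock: 4.4
tcp_pos: [0.4934, -0.123, 0.0252]
ee_rot: [3.14, -0.0, 1.782]
contact_force: [-0.1, 4.2, 9.5]
width: 0.0003
```

Run:
```python
from h import *
s=state(); print(s["tcp_pos"],s["contact_force"],s["joint_positions"])
d=img("side"); save(d,"sd3",(230,180,400,340),4.5)
```

```text
[ 0.49338398 -0.12299455  0.02517564] [-0.08130162  4.23611204  9.52268654] [-3.80924583e-01  5.16641880e-01  1.90494942e+00  1.43096596e-03
  7.19122717e-01 -5.92797128e-01]
```

View pics/sd3.png

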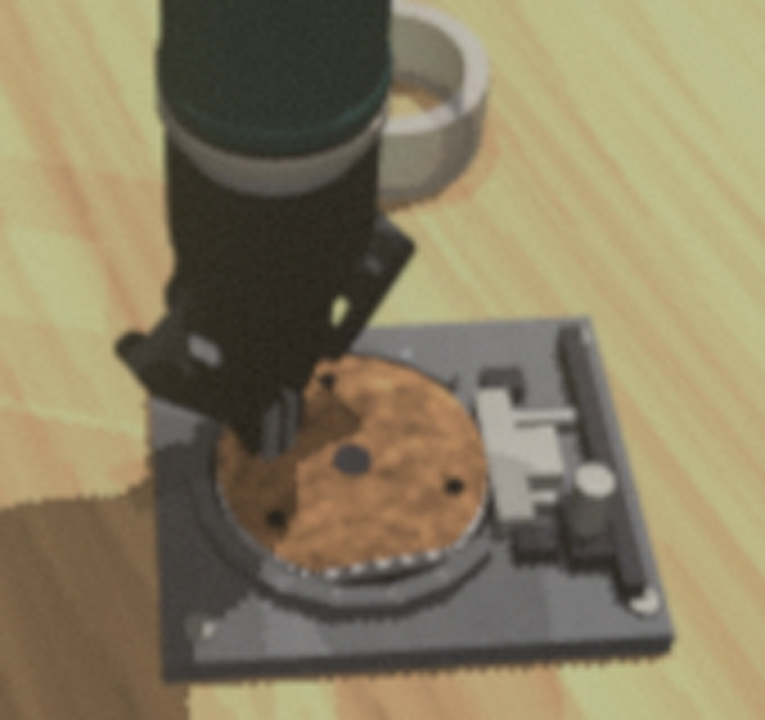

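Emit:
move_arm(deltas=[{"grip": 0,"xyz": [-1.09,-1.52,-0.2],"rotation": [0,0,0.0524]},{"grip": 0,"xyz": [-1.01,-1.58,0],"rotation": [0,0,0.0524]},{"grip": 0,"xyz": [-0.93,-1.63,0],"rotation": [0,0,0.0524]},{"grip": 0,"xyz": [-0.84,-1.67,0],"rotation": [0,0,0.0524]},{"grip": 0,"xyz": [-0.75,-1.72,0],"rotation": [0,0,0.0524]},{"grip": 0,"xyz": [-0.66,-1.75,0],"rotation": [0,0,0.0524]}])

```text
clock: 5.2
tcp_pos: [0.4877, -0.1328, 0.0249]
ee_rot: [3.141, -0.0, 2.096]
contact_force: [-0.8, 4.1, 11.0]
width: -0.0001
```

Emit:
move_arm(deltas=[{"grip": 0,"xyz": [-0.57,-1.79,0],"rotation": [0,0,0.0524]},{"grip": 0,"xyz": [-0.48,-1.81,0],"rotation": [0,0,0.0524]},{"grip": 0,"xyz": [-0.38,-1.84,0],"rotation": [0,0,0.0524]},{"grip": 0,"xyz": [-0.28,-1.85,0],"rotation": [0,0,0.0524]},{"grip": 0,"xyz": [-0.19,-1.87,0],"rotation": [0,0,0.0524]},{"grip": 0,"xyz": [-0.09,-1.87,0],"rotation": [0,0,0.0524]},{"grip": 0,"xyz": [0.01,-1.87,0],"rotation": [0,0,0.0524]},{"grip": 0,"xyz": [0.11,-1.87,0],"rotation": [0,0,0.0524]}])

```text
clock: 6.2
tcp_pos: [0.4854, -0.1475, 0.0249]
ee_rot: [3.141, -0.001, 2.515]
contact_force: [-0.8, 4.0, 11.3]
width: -0.0002
```

Emit:
move_arm(deltas=[{"grip": 0,"xyz": [0.21,-1.86,0],"rotation": [0,0,0.0524]},{"grip": 0,"xyz": [0.3,-1.85,0],"rotation": [0,0,0.0524]},{"grip": 0,"xyz": [0.4,-1.83,0],"rotation": [0,0,0.0524]},{"grip": 0,"xyz": [0.49,-1.81,0],"rotation": [0,0,0.0524]},{"grip": 0,"xyz": [0.59,-1.78,0],"rotation": [0,0,0.0524]},{"grip": 0,"xyz": [0.68,-1.75,0],"rotation": [0,0,0.0524]}])

```text
clock: 6.95
tcp_pos: [0.488, -0.1588, 0.0249]
ee_rot: [-3.141, -0.001, 2.83]
contact_force: [-2.7, 1.3, 12.3]
width: -0.0002
```

Run:
```python
from h import *
s=state(); print(s["tcp_pos"],s["contact_force"],s["joint_positions"])
d=img("side"); save(d,"sd4",(230,180,400,340),4.5)
d=img("scene"); save(d,"s4",(170,200,270,300),6)
```

```text
[ 0.48797333 -0.15883958  0.0249223 ] [-2.66506392  1.32218176 12.34864562] [-4.49226055e-01  5.21785685e-01  1.89336395e+00 -2.77044359e-04
  7.26931363e-01 -1.70850857e+00]
```

View pics/sd4.png

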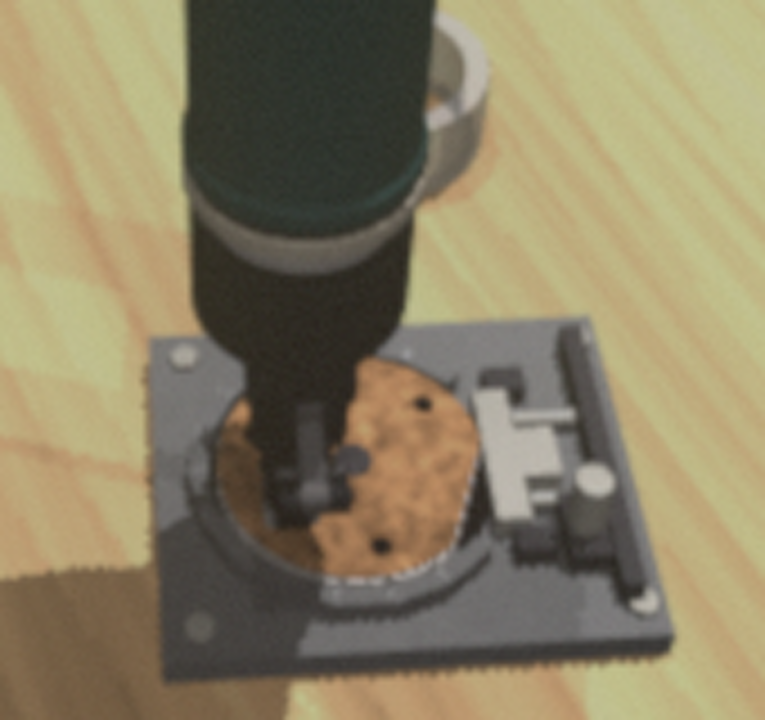

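View pics/s4.png

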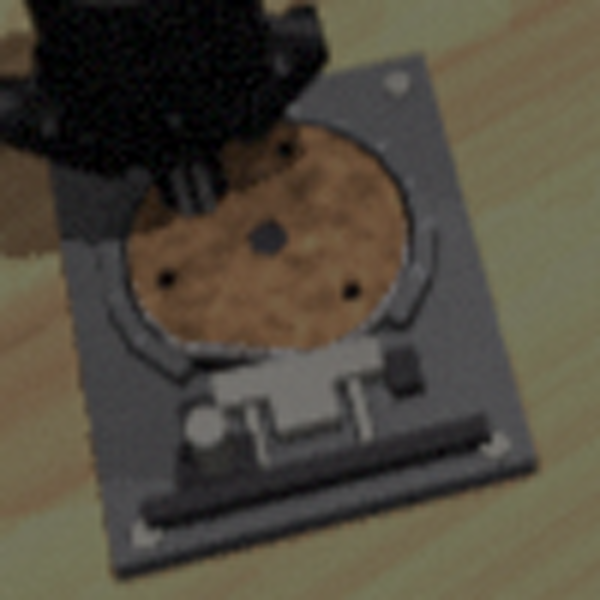

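Emit:
move_arm(deltas=[{"grip": 0,"xyz": [0.77,-1.71,0.1],"rotation": [0,0,0.0524]},{"grip": 0,"xyz": [0.86,-1.67,0],"rotation": [0,0,0.0524]},{"grip": 0,"xyz": [0.95,-1.62,0],"rotation": [0,0,0.0524]},{"grip": 0,"xyz": [1.03,-1.57,0],"rotation": [0,0,0.0524]},{"grip": 0,"xyz": [1.11,-1.51,0],"rotation": [0,0,0.0524]}])

```text
clock: 7.68
tcp_pos: [0.494, -0.1681, 0.0253]
ee_rot: [-3.14, 0.002, 3.093]
contact_force: [-1.4, -2.8, 8.8]
width: -0.0002
```

Run:
```python
from h import *
s=state(); print(s["tcp_pos"],s["contact_force"],s["joint_positions"])
d=img("scene"); save(d,"s5",(170,200,270,300),6)
d=img("side"); save(d,"sd5",(230,180,400,340),4.5)
```

```text
[ 0.49400065 -0.16813492  0.02529248] [-1.39373195 -2.75142715  8.84162975] [-4.59815972e-01  5.27967096e-01  1.87621973e+00 -1.36969076e-03
  7.34830606e-01 -1.98060491e+00]
```

View pics/s5.png

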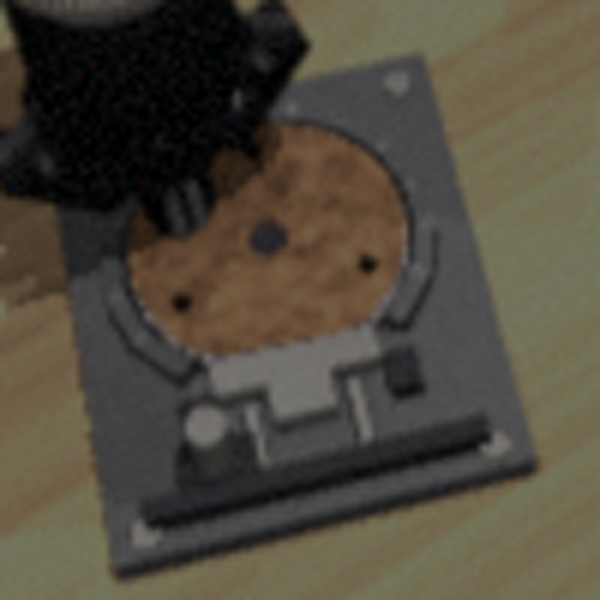

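View pics/sd5.png

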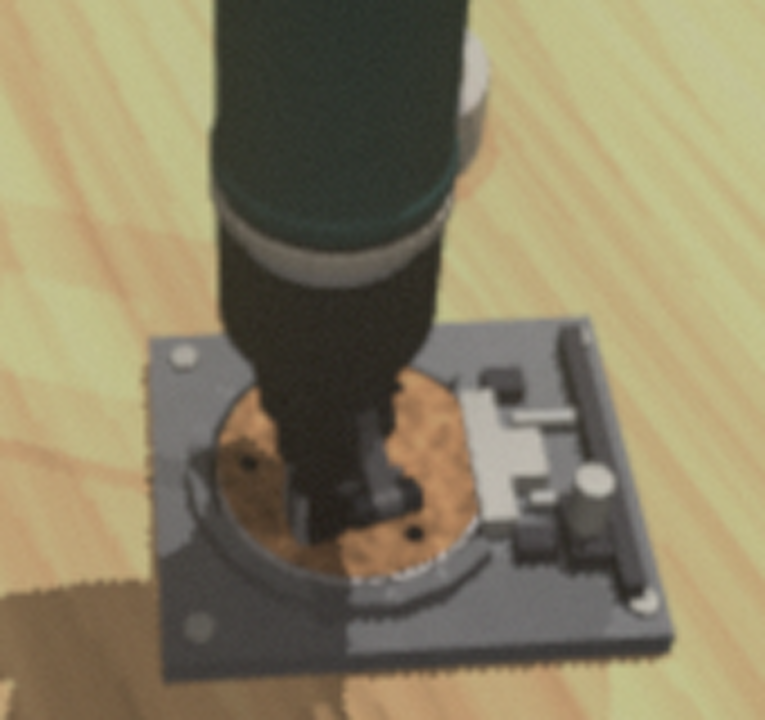

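Emit:
move_arm(deltas=[{"grip": 0,"xyz": [1.19,-1.45,0],"rotation": [0,0,0.0524]},{"grip": 0,"xyz": [0.4,-0.5,0],"rotation": [0,0,0.018]},{"grip": 0,"xyz": [0,0,0],"rotation": [0,0,0]}])

```text
clock: 8.15
tcp_pos: [0.495, -0.1693, 0.0252]
ee_rot: [-3.141, 0.001, -3.122]
contact_force: [-1.4, 0.6, 11.0]
width: 0.0001
```

Emit:
move_arm(deltas=[{"grip": 0,"xyz": [0,0,2],"rotation": [0,0,0]},{"grip": 0,"xyz": [0,0,10],"rotation": [0,0,0]},{"grip": 0,"xyz": [10,0,40],"rotation": [0,0,0]},{"grip": 0,"xyz": [40,0,45],"rotation": [0,0,0]},{"grip": 0,"xyz": [40,0,45],"rotation": [0,0,0]},{"grip": 0,"xyz": [10,0,20],"rotation": [0,0,0]},{"grip": 0,"xyz": [0,0,0],"rotation": [0,0,0]},{"grip": 0,"xyz": [0,0,0],"rotation": [0,0,0]}])

```text
clock: 9.15
tcp_pos: [0.5929, -0.1685, 0.1851]
ee_rot: [3.141, -0.003, -3.122]
contact_force: [-1.0, 0.2, -0.4]
width: 0.0002
```

Run:
```python
from h import *
s=state(); print(s["tcp_pos"],s["contact_force"],s["joint_positions"])
d=img("wrist"); save(d,"w6",(120,0,460,260),2.3); np.save("/tmp/w6.npy",d,allow_pickle=True); print(d["origin"],d["rotation"])
```

```text
[ 0.59289698 -0.16850073  0.18507063] [-1.01635875  0.1789205  -0.3859811 ] [-3.88762527e-01  4.26265290e-01  1.52486419e+00 -2.69035160e-04
  1.19345065e+00 -1.97861003e+00]
[ 0.5184779  -0.16931442  0.32904792] [-2.93022123e-01 -1.47348337e-03  1.59025885e+00]
```

View pics/w6.png

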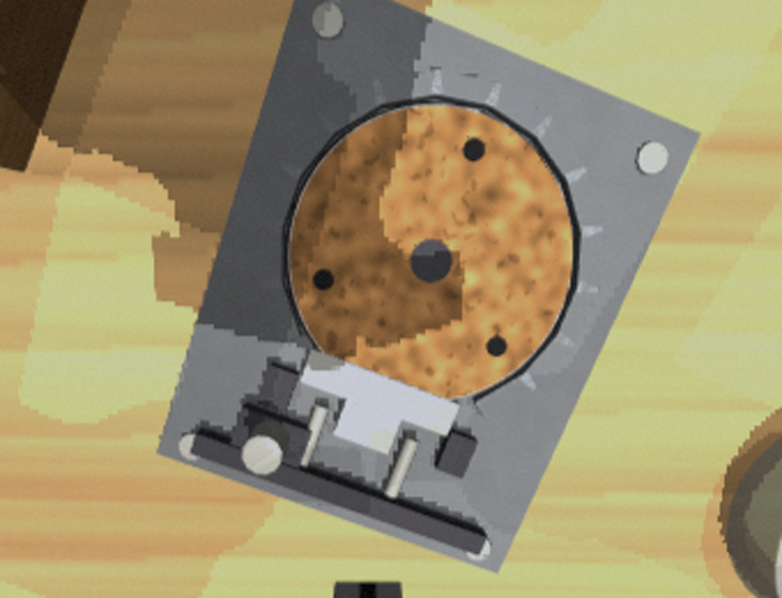

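Run:
```python
from h import *
np.set_printoptions(precision=4,suppress=True)
d=np.load("/tmp/w6.npy",allow_pickle=True).item()
P=lambda u,v,z:onplane(d,120+u/2.3,v/2.3,z)
ax=P(431,260,.027);print("axle",ax)
for h in [(473,149),(323,279),(496,346)]:
    q=P(*h,.027)[:2]-ax[:2]; print("hole",np.hypot(*q),np.degrees(np.arctan2(q[1],q[0])))
J=Ro.from_euler('z',-19.4,degrees=True).as_matrix().T
for n,p in dict(barA=P(310,353,.026),barB=P(458,405,.026),back1=P(305,385,.026),back2=P(448,436,.026),tail1=P(337,432,.026),tail2=P(388,452,.026),knob=P(261,456,.054)).items(): print(n,p,1000*(J@(p-ax)))
J=Ro.from_euler('z',-19.4,degrees=True).as_matrix()
for y in(-80,-70,-60,-20,-19,-18): print(y,np.array([.5214,-.145])+(J@[.088,y/1000,0])[:2])
```

```text
axle [ 0.5208 -0.1441  0.027 ]
hole 0.04198140460985238 160.83338189138692
hole 0.04224568084427895 -79.26114658487376
hole 0.04224462878098981 40.192305187242106
barA [ 0.5573 -0.1908  0.026 ] [ 50.0121 -31.8704  -1.    ]
barB [ 0.5772 -0.1305  0.026 ] [48.7762 31.5857 -1.    ]
back1 [ 0.5702 -0.1928  0.026 ] [ 62.8645 -29.5179  -1.    ]
back2 [ 0.5903 -0.1339  0.026 ] [62.2103 32.6909 -1.    ]
tail1 [ 0.5895 -0.1797  0.026 ] [ 76.6537 -10.7797  -1.    ]
tail2 [ 0.5976 -0.1585  0.026 ] [77.2443 11.9431 -1.    ]
knob [ 0.5927 -0.2073  0.054 ] [ 88.9151 -35.7564  27.    ]
-80 [ 0.5778 -0.2497]
-70 [ 0.5812 -0.2403]
-60 [ 0.5845 -0.2308]
-20 [ 0.5978 -0.1931]
-19 [ 0.5981 -0.1922]
-18 [ 0.5984 -0.1912]
```

Run:
```python
from h import *
d=img("side"); print(onplane(d,383,397,.075),bydepth(d,383,397)); print(bydepth(d,305,380))
```

```text
[ 0.51311921 -0.38970915  0.075     ] [ 0.51305912 -0.38975389  0.07515632]
[ 0.43067763 -0.3212969   0.05950415]
```

Emit:
move_arm(deltas=[{"grip": 0,"xyz": [-1,-6,0],"rotation": [0,0,-0.172]},{"grip": 0,"xyz": [-1,-7,0],"rotation": [0,0,-0.172]},{"grip": 0,"xyz": [-1,-7,0],"rotation": [0,0,-0.172]},{"grip": 0,"xyz": [-1,-7,0],"rotation": [0,0,-0.172]},{"grip": 0,"xyz": [-1,-7,0],"rotation": [0,0,-0.172]},{"grip": 0,"xyz": [-1,-7,0],"rotation": [0,0,-0.172]},{"grip": 0,"xyz": [-1,-7,0],"rotation": [0,0,-0.172]},{"grip": 0,"xyz": [-1,-7,0],"rotation": [0,0,-0.172]},{"grip": 0,"xyz": [-1,-7,0],"rotation": [0,0,-0.172]},{"grip": 0,"xyz": [-1,-7,0],"rotation": [0,0,-0.172]},{"grip": 0,"xyz": [-1,-3,0],"rotation": [0,0,-0.17]},{"grip": 0,"xyz": [0,0,0],"rotation": [0,0,0]},{"grip": 0,"xyz": [0,0,0],"rotation": [0,0,0]}])

```text
clock: 10.88
tcp_pos: [0.583, -0.2407, 0.1856]
ee_rot: [-3.14, -0.0, 1.274]
contact_force: [1.0, -0.4, -0.9]
width: 0.0001
```

Emit:
move_arm(deltas=[{"grip": 0,"xyz": [-1.5,0,-30],"rotation": [0,0,-0.042]},{"grip": 0,"xyz": [0,0,-45],"rotation": [0,0,0]},{"grip": 0,"xyz": [0,0,-45],"rotation": [0,0,0]},{"grip": 0,"xyz": [0,0,-22],"rotation": [0,0,0]},{"grip": 0,"xyz": [0,0,-9],"rotation": [0,0,0]},{"grip": 0,"xyz": [0,0,0],"rotation": [0,0,0]}])

```text
clock: 11.62
tcp_pos: [0.5821, -0.2409, 0.0352]
ee_rot: [-3.141, -0.0, 1.23]
contact_force: [0.1, -0.0, 0.0]
width: -0.0002
```

Run:
```python
from h import *
s=state(); print(s["tcp_pos"],s["contact_force"],s["ee_rot"])
d=img("side"); save(d,"sd7",(250,180,420,340),4.5)
```

```text
[ 0.58212424 -0.24086054  0.03521847] [ 0.05695938 -0.00743892  0.01984229] [-3.14095592e+00 -1.22242414e-04  1.22988640e+00]
```

View pics/sd7.png

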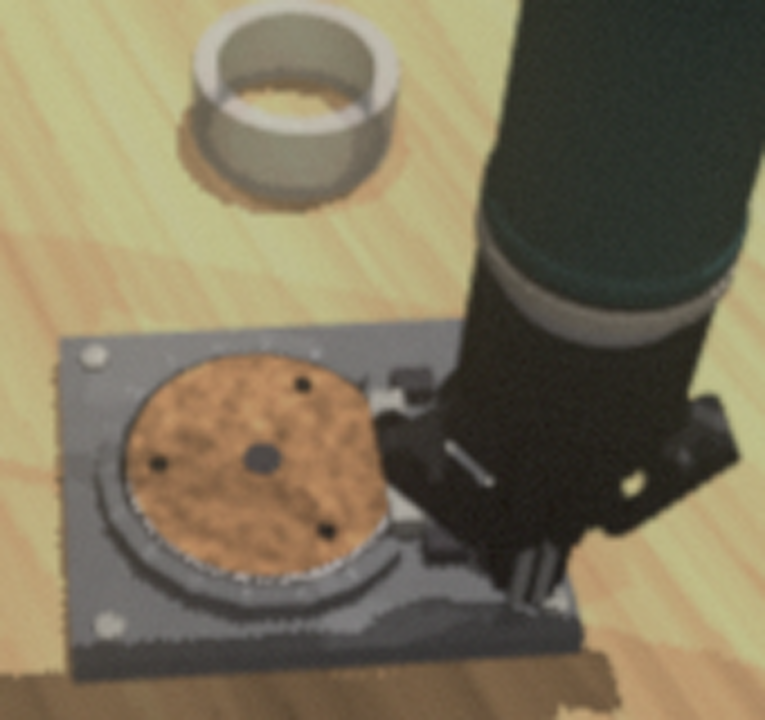

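Emit:
move_arm(deltas=[{"grip": 0,"xyz": [1.66,4.72,0],"rotation": [0,0,0]},{"grip": 0,"xyz": [1.66,4.72,0],"rotation": [0,0,0]},{"grip": 0,"xyz": [1,2.83,0],"rotation": [0,0,0]},{"grip": 0,"xyz": [1,2.83,0],"rotation": [0,0,0]},{"grip": 0,"xyz": [1,2.83,0],"rotation": [0,0,0]},{"grip": 0,"xyz": [1,2.83,0],"rotation": [0,0,0]},{"grip": 0,"xyz": [1,2.83,0],"rotation": [0,0,0]}])

```text
clock: 12.55
tcp_pos: [0.5906, -0.2175, 0.0355]
ee_rot: [3.141, 0.0, 1.229]
contact_force: [-1.2, -2.7, 1.2]
width: -0.0001
```

Emit:
move_arm(deltas=[{"grip": 0,"xyz": [1,2.83,0],"rotation": [0,0,0]},{"grip": 0,"xyz": [1,2.83,0],"rotation": [0,0,0]},{"grip": 0,"xyz": [1,2.83,0],"rotation": [0,0,0]},{"grip": 0,"xyz": [1,2.83,0],"rotation": [0,0,0]},{"grip": 0,"xyz": [1,2.83,0],"rotation": [0,0,0]},{"grip": 0,"xyz": [1,2.83,0],"rotation": [0,0,0]},{"grip": 0,"xyz": [1,2.83,0],"rotation": [0,0,0]}])

```text
clock: 13.42
tcp_pos: [0.5977, -0.1974, 0.0354]
ee_rot: [3.141, -0.0, 1.229]
contact_force: [0.2, -2.8, 2.7]
width: 0.0001
```

Emit:
move_arm(deltas=[{"grip": 0,"xyz": [0.66,1.89,0],"rotation": [0,0,0]},{"grip": 0,"xyz": [0.5,1.42,0],"rotation": [0,0,0]},{"grip": 0,"xyz": [0.33,0.94,0],"rotation": [0,0,0]},{"grip": 0,"xyz": [0,0,0],"rotation": [0,0,0]}])

```text
clock: 13.92
tcp_pos: [0.599, -0.1932, 0.0353]
ee_rot: [-3.141, -0.0, 1.229]
contact_force: [0.3, -2.1, 1.9]
width: -0.0002
```

Emit:
move_arm(deltas=[{"grip": 0,"xyz": [0.33,0.94,0],"rotation": [0,0,0]},{"grip": 0,"xyz": [0.33,0.94,0],"rotation": [0,0,0]},{"grip": 0,"xyz": [0,0,0],"rotation": [0,0,0]}])

```text
clock: 14.3
tcp_pos: [0.5992, -0.1928, 0.0353]
ee_rot: [-3.141, 0.002, 1.229]
contact_force: [-2.5, -8.0, 1.8]
width: -0.0003
```

Emit:
move_arm(deltas=[{"grip": 0,"xyz": [0.2,0.6,0],"rotation": [0,0,0]},{"grip": 0,"xyz": [0,0,0],"rotation": [0,0,0]}])

```text
clock: 14.55
tcp_pos: [0.5992, -0.1927, 0.0353]
ee_rot: [-3.141, 0.003, 1.229]
contact_force: [-2.9, -8.4, 1.7]
width: 0.0
```

Emit:
move_arm(deltas=[{"grip": 0,"xyz": [-1.5,-4.2,0],"rotation": [0,0,0]},{"grip": 0,"xyz": [-5,-14,0],"rotation": [0,0,0]},{"grip": 0,"xyz": [-5,-14,15],"rotation": [0,0,0]},{"grip": 0,"xyz": [-5,-14,45],"rotation": [0,0,0]},{"grip": 0,"xyz": [-10,-20,45],"rotation": [0,0,0]},{"grip": 0,"xyz": [-10,-10,45],"rotation": [0,0,0]},{"grip": 0,"xyz": [0,0,0],"rotation": [0,0,0]},{"grip": 0,"xyz": [0,0,0],"rotation": [0,0,0]}])

```text
clock: 15.55
tcp_pos: [0.5629, -0.2674, 0.1858]
ee_rot: [3.141, -0.0, 1.228]
contact_force: [-1.1, -0.1, -0.0]
width: -0.0003
```

Run:
```python
from h import *
s=state(); print(s["tcp_pos"],s["contact_force"])
d=img("wrist"); save(d,"w8",(60,0,500,300),1.8); np.save("/tmp/w8.npy",d,allow_pickle=True)
```

```text
[ 0.56290001 -0.26735951  0.18577697] [-1.10061242 -0.1189955  -0.00493202]
```

View pics/w8.png

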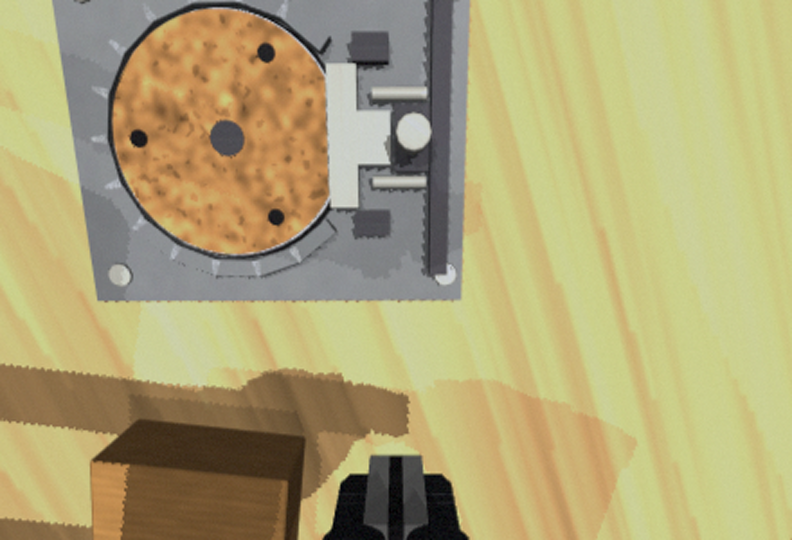

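Run:
```python
from h import *
np.set_printoptions(precision=2,suppress=True)
d=np.load("/tmp/w8.npy",allow_pickle=True).item()
P=lambda u,v,z:onplane(d,60+u/1.8,v/1.8,z)
ax=P(227,138,.027);J=Ro.from_euler('z',-19.4,degrees=True).as_matrix().T
print(ax)
for n,p in dict(h1=P(265,52,.027),h2=P(138,138,.027),h3=P(276,216,.027),knob=P(413,131,.054),barA=P(327,64,.026),barB=P(330,206,.026)).items():
    q=J@(p-ax); print(n,1000*q,np.degrees(np.arctan2(q[1],q[0])))
print(workorder.hand_in())
```

```text
[ 0.52 -0.14  0.03]
h1 [20.64 36.7   0.  ] 60.653349100638096
h2 [-42.48   0.16   0.  ] 179.78084603089343
h3 [ 21.15 -36.04   0.  ] -59.60065407560802
knob [88.    0.11 27.  ] 0.07052065785135476
barA [48.82 31.83 -1.  ] 33.09816544007593
barB [ 47.95 -31.4   -1.  ] -33.222783313478395
the job is handed in; nothing more can be done
None
```

The disc is turned square, the bar is home against the flat, and the lock bolt is fully across. The job is handed in.

- **Turning:** I pressed a shut fingertip on the cork 36 mm from the axle and turned the disc about 91.6° counter-clockwise. The readings during the turn showed 9–12 N downward and about 13 N in all at most, with no slip seen. They came at the end of each move, not continuously.
- **Bolt:** I pushed the knob across with about 3 N until it met the firm stop, where it held at about 9 N without moving. The fingers then backed off and lifted clear.
- **Last picture:** The holes put the flat within 0.5° of square. The bar face is at jig x ≈ 48.4 mm, where 48.2 is home. The knob is at jig (88.0, 0.1) mm, which is a bolt travel of about 36 mm.
- **Bystanders:** The arm stayed well clear of the tape, carton and jar. I did not measure them again at the end.
- **Time:** The arm finished at about 15.6 s of the 72 s allowed, touching nothing at hand-in. No check failed or disagreed.

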